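Clear the dry things from the dish rack

ROBOT

A 6-joint arm with a two-finger parallel gripper is mounted at the origin on the work surface. World frame = base frame: x ahead of the robot, y to its left, z up, the work surface at z = 0. Lengths are in m, angles in rad, forces in N, time in s.
With the tool pointing down it reaches from about 0.325 to 0.775 m from the base axis. Payload 5.5 kg.
Tool frame: the origin (TCP) lies on the mounting face of the last link; the fingertips stand 173 mm ahead of it and the grasp point (between the pads) lies 155 mm ahead of it; z points along the fingers, y is the line along which they close (so a half turn about z gives the same grasp; the last joint's range is limited). The gripper opens to 85 mm and grips with 20 to 120 N. Pads are 22 mm wide; open, the fingers measure 114 mm over their backs; the gripper's body (76 mm by 85 mm) begins 54 mm behind the grasp point. The pads swing forward as they close: fully open they stand 13 mm farther back than shut.
Start: joints at [-1.384, 0.091, 1.231, -0, 1.82, -0.057], TCP at [0.145, -0.582, 0.405] pointing down, gripper open.
Joint ranges: [-2.87, 2.87], [-0.86, 2.18], [0.17, 2.46], [-1.51, 4.65], [0.06, 2.69], [-2.65, 2.65]. Speed limits (rad/s): [2.57, 2.57, 3.01, 3.14, 3.14, 3.14].

INTERFACE

Orientations are given as a unit quaternion [w, x, y, z].
In Python, from workcell import r, jaws, solver, get_state, eyes, job gives the robot as it stands. Calls block until the motion is done:
- r.goto(position, orientation): joint-space move of the TCP to a pose.
- r.move_l(position, attitude=None, velocity=0.15, contact_N=None): straight line of the TCP; attitude=None keeps the orientation; velocity is the mean speed in m/s. With contact_N (N) it stops when the force on the tool has changed by that much, and returns True; else False.
- r.movej(angles): joint-space move.
- jaws.grip(opening, squeeze=None): opening from 0.0 (shut) to 1.0 (fully open); squeeze is the grip in N (None keeps the last); returns when the fingers have stopped.
- r.wait(seconds).
- solver.solve_ik(position, orientation): joint angles nearest the present ones, or None.
- get_state(): the state.
- eyes.read_camera(name): name is "side" or "top"; returns the picture (420x560x3 uint8, red, green, blue); there is no depth.
- eyes.camera_params(name): a dict with "fovy" (degrees; the focal length in pixels is half the picture's height over the tangent of half this angle, whatever the lens; pixels are square), "cx", "cy" (the principal point, pixels), "R" (3x3) and "t" (3): a world point X has camera coordinates R X + t. Camera axes: x right, y down, z forward; pixel columns grow to the right and rows downward; lengths in m; the calibration is good to about 2 mm. A picture is of the moment at which its call begins. camera_params takes no time and is no camera call.
A pose or a line that the arm cannot do raises r.MotionError and nothing moves.
- job.job_done(): hands the job in; it is judged then, once.
The state is a dict: "t": time; "joint_pos": joint angles; "joint_velocities": joint speeds; "joint_efforts": joint torques, N m; "position": TCP position; "eef_rot": TCP orientation; "wrist_force": force on the tool from outside, world axes, zero at the start; "wrist_torque": the same for the moment, N m; "finger_gap": opening from 0.0 (shut) to 1.0 (fully open); "finger_force": force on a finger pad.
Only numpy, scipy, OpenCV 4.12 (cv2) and the standard library are available. Lean on these libraries where they do the work, as an engineer would, in place of code of your own. Each camera call takes 0.05 s, during which the arm holds its last target. There are 200 camera calls.

TASK

The dark walnut board and the cutlery are dry. Slide the walnut board up out of its slot in the dish rack and stand it square and centred on the oak board stand, its bottom edge on the ledge and leaning back on the slats; lift the white cutlery caddy off the rack's rail by its grip and, keeping it level, set it upright in the middle of the serving tray. Set both down gently, in either order, and leave everything else where it is.

Things in the scene. Friction and masses are not known exactly. Their poses are not given: they have to be found in the camera images.
- walnut_board: The dry board to move: dark walnut, 0.15-0.3 kg, 180 mm wide (y), 160 high (z), 10 thick (x), origin in the middle of its bottom edge. Starts in one of the rack's 3 slots, leaning about 32 deg in its play: z points up along the board (top towards the robot), x out of its upper face, away from the robot. Its top 100 mm is clear of the slot wires; 45 mm gap to the next board. Pinch its top edge
- beech_board: Wet pale beech board, stays in the rack, 180 mm wide (y), 160 high (z), 10 thick (x), origin in the middle of its bottom edge. Starts in one of the rack's 3 slots, leaning about 32 deg in its play: z points up along the board (top towards the robot), x out of its upper face, away from the robot
- white_board: Wet white plastic board, stays in the rack, 180 mm wide (y), 160 high (z), 10 thick (x), origin in the middle of its bottom edge. Starts in one of the rack's 3 slots, leaning about 32 deg in its play: z points up along the board (top towards the robot), x out of its upper face, away from the robot
- rack: Fixed dish rack, black wire over a white drip tray, 260 (x, from -120) x 300 (y) x 111 mm high, origin on the counter, x away from the robot (yaw +-0.2 rad). Slots at x = -30, +35, +100 mm: 14 mm wide between wire loops 60 mm long, 120 wide, all leaning 28 deg from vertical, tops towards -x. A board's bottom edge sits 47 mm up, up to 15 mm off-centre in y
- rack_rail (a point): Middle of the rack's front rail (x = -120, 108 mm high in the rack's frame), a 6 mm round bar along the rack's y, on whose left and right halves the cutlery caddy and the brush pot hang by hooks; it lies on the robot's side of the rack
- cutlery_caddy: White cutlery caddy, forks and spoons fixed in it, 0.25-0.42 kg: box 70 (x) x 100 (y) x 95 mm high, origin under the box's centre, underside 20 mm above the counter as it hangs. Two hooks on its back (to x = +48 mm) go over the rail and 14 mm down behind its top: raise it over 20 mm before moving it towards the robot (-x)
- caddy_grip (a point): Centre of the top of the caddy's upright oak grip, 138 mm above the caddy's origin: 10 mm thick (caddy x), 50 mm wide (y), 43 mm clear above the rim. Cutlery stands at both ends of the caddy (y = +-34 to 40 mm, x within 25 mm), up to 129 mm above its origin
- brush_pot: Grey pot with dish brush and yellow scourer, hung on the rail beside the caddy, 70 x 75 x 95 mm, brush up to 132 mm above its origin (centre of its underside); stays
- board_stand: Fixed oak board stand, 130 (x) x 160 mm (y), origin under its centre, yaw +-0.35 rad, left or right of the rack. Ledge 16 mm high from x = +15 (foot of backrest) to +49 mm (lip, 12 mm high). Backrest: slats at y = +-45 mm, 95 mm long, front face leaning 25 deg from vertical towards -x (the robot's side): the board comes on its +x side, top leaning to -x
- stand_seat (a point): Middle of the foot of the stand's backrest, on the ledge (x = 15, y = 0, z = 16 mm in the stand's frame). A board fully home has its lower back edge here, the middle of its bottom edge 5 mm in front (+x) and 2 mm higher
- serving_tray: Fixed square serving tray, pale wood with a cork floor, 170 x 170 mm, rim 16 mm high and 6 thick, inner floor 6 mm high, origin under its centre. On the other side of the rack from the stand; yaw +-0.35 rad
- sugar_pot: Blue lidded sugar pot with two ears, 118 mm wide over them, 100 mm high; bystander on the robot's side of the rack, origin under its centre
- pepper_mill: Dark wooden pepper mill, 56 mm wide, 175 mm high; bystander on the robot's side of the rack, origin under its centre
- pasta_jar: Glass jar with wooden cap, 72 mm wide, 110 mm high; bystander on the robot's side of the rack, origin under its centre
- oil_bottle: Green glass oil bottle, 64 mm wide, 230 mm high; bystander beside the rack's rear, origin under its centre
- spice_jar: Amber jar with steel cap, 66 mm wide, 100 mm high; bystander beside the rack's rear, origin under its centre
There are look-alikes about, which are no part of the job. Of the things like the white_board, leave any that is pink; of the rest the larger one is meant.

How it is judged:
At the end, for the whole second after the job is handed in: Both released and at rest: the walnut board's bottom edge on the stand's ledge, middle within 30 mm, square within 0.2 rad, leaning 17 to 43 degrees; the caddy flat on the tray's floor, upright within 0.08 rad, its centre within 45 mm (x) and 35 mm (y) of the tray's (x of walnut_board in the frame of board_stand between 0.008 and 0.048 m and y of walnut_board in the frame of board_stand between -0.03 and 0.03 m and z of walnut_board in the frame of board_stand between 0.01 and 0.032 m and angle between walnut_board's own z axis and vertical between 0.3 and 0.75 rad and angle between the y axis of walnut_board and the y axis of board_stand, either way round below 0.2 rad and linear speed of each of walnut_board, cutlery_caddy below 0.02 m/s and x of cutlery_caddy in the frame of serving_tray between -0.045 and 0.045 m and y of cutlery_caddy in the frame of serving_tray between -0.035 and 0.035 m and z of cutlery_caddy in the frame of serving_tray between 0.002 and 0.009 m and angle between cutlery_caddy's own z axis and vertical below 0.08 rad and contact force between the fingers and walnut_board below 0.1 N and contact force between the fingers and cutlery_caddy below 0.1 N); the robot touches nothing.
It fails at once if the walnut board or the cutlery caddy is dropped: it moves faster than 0.5 m/s while the fingers do not touch it ((contact force between the fingers and walnut_board below 0.05 N and linear speed of walnut_board above 0.5 m/s) or (contact force between the fingers and cutlery_caddy below 0.05 N and linear speed of cutlery_caddy above 0.5 m/s)).
It fails at once if the cutlery caddy is tipped more than 0.5 rad (angle between cutlery_caddy's own z axis and vertical above 0.5 rad).
It fails at once if a board that stays, or the brush pot, is moved more than 20 mm (distance of any of beech_board, white_board, brush_pot from where it was at the start of the episode above 0.02 m).
It fails at once if anything else loose on the counter is moved more than 30 mm (distance of any of sugar_pot, pepper_mill, pasta_jar, oil_bottle, spice_jar from where it was at the start of the episode above 0.03 m).
It also fails if it takes over 64 s, if anything falls off the work surface, if the arm or the gripper's body presses on something with over 40 N, if the wrist force passes 120 N, or if a joint passes its speed limit or range.

## Working session

There is one attempt and no reset: what is moved stays moved. The work goes in short steps, each a Python script; the robot and the scene stay as the last script left them, time stands still between calls to the robot, and variables do not carry over. Pictures are saved under pics/ and viewed, at most 14 in all, crops included, and the job is handed in when it is done.

```bash
mkdir -p pics; ls; python3 - <<'E'
from workcell import r, jaws, solver, get_state, eyes, job
import cv2
for n in("side","top"):
    im=eyes.read_camera(n); cv2.imwrite(f"pics/{n}0.png",im[:,:,::-1]); 
    p=eyes.camera_params(n); print(n,p, -p["R"].T@p["t"] if hasattr(p["R"],'T') else '')
print(get_state())
E
```

```text
pics
side {'fovy': 56.86720001204176, 'cx': 277.87914507647247, 'cy': 208.3421951523595, 'R': array([[-0.94365389,  0.33029391, -0.02057342],
       [ 0.24128703,  0.6441484 , -0.72584669],
       [-0.2264904 , -0.68991215, -0.68754878]]), 't': array([ 0.46860113, -0.01813694,  1.27560553])} [0.73548589 0.73696255 0.87351711]
top {'fovy': 49.20540186492183, 'cx': 280.43611517234103, 'cy': 210.4332903814706, 'R': array([[-0.01981445, -0.99963213, -0.01852004],
       [-0.99492427,  0.0215422 , -0.09829363],
       [ 0.09865644,  0.01647841, -0.99498511]]), 't': array([0.02778282, 0.48142171, 1.29214585])} [ 0.35205013 -0.00389079  1.33350111]
{'t': 0.1, 'joint_pos': array([-1.38369829e+00,  9.18197431e-02,  1.23178690e+00, -6.42338413e-06,
        1.81981251e+00, -5.67061128e-02]), 'joint_velocities': array([ 0.00151788, -0.00304589, -0.00313573,  0.00097338, -0.00136445,
       -0.00030995]), 'joint_efforts': array([ 2.74340782e-03, -4.60218680e+01, -4.19217682e+01, -4.00780857e-05,
        1.06335513e-02, -3.73949511e-07]), 'position': array([ 0.14484168, -0.58231233,  0.4036299 ]), 'eef_rot': array([-9.11105478e-04,  9.92578820e-01,  1.21599554e-01, -6.26046820e-05]), 'wrist_force': array([-0.37524797,  0.12631576, -0.40410307]), 'wrist_torque': array([0.00075083, 0.04074537, 0.01943036]), 'finger_force': 0.0, 'finger_gap': 1.0028962471057175}
```

View pics/side0.png

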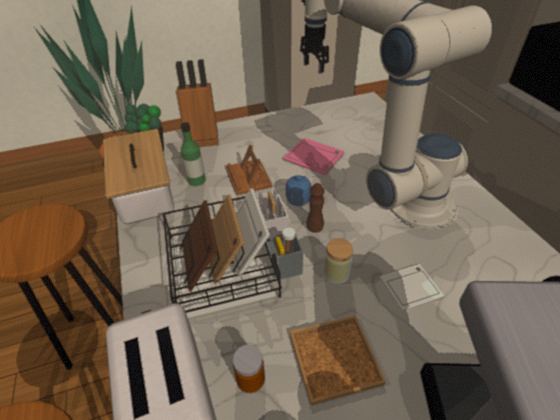

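View pics/top0.png

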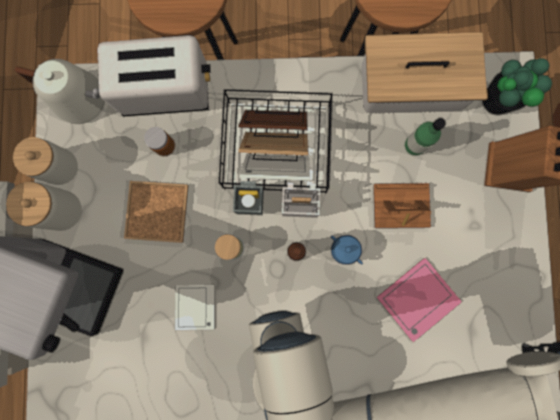

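The side view shows the rack at about (220,250) and the stand at (248,172). In the top view the stand is at (402,205), the tray at (156,211), the caddy at (300,200) and the brush pot at (249,200).

Look-alikes (top view pixels):
- **Boards in the rack:** walnut (274,118) in the far slot, beech (275,142), white (275,163).
- **Boards on the counter:** small white one (195,307), pink one (418,300).
- **Hanging pots:** white caddy (300,200) or grey brush pot (249,200).

I choose the walnut at (274,118) and the caddy at (300,200). A close crop will check both.

```bash
python3 - <<'E'
import cv2,numpy as np
t=cv2.imread("pics/top0.png");s=cv2.imread("pics/side0.png")
cv2.imwrite("pics/c1.png",cv2.resize(t[82:226,212:342],None,fx=4.1,fy=4.1,interpolation=cv2.INTER_CUBIC))
a=cv2.resize(s[140:320,155:310],None,fx=3.3,fy=3.3,interpolation=cv2.INTER_CUBIC)
cv2.imwrite("pics/c2.png",a)
a=cv2.resize(t[172:250,115:199],(390*84//78,390)); b=cv2.resize(t[172:235,365:440],(464,390))
cv2.imwrite("pics/c3.png",np.hstack([cv2.resize(a,(370,343)),cv2.resize(b,(408,343))]))
E
```

```text
(no output)
```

View pics/c1.png

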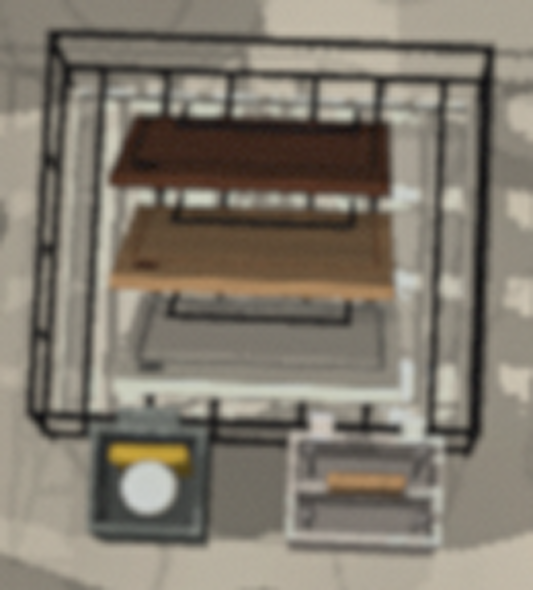

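View pics/c2.png

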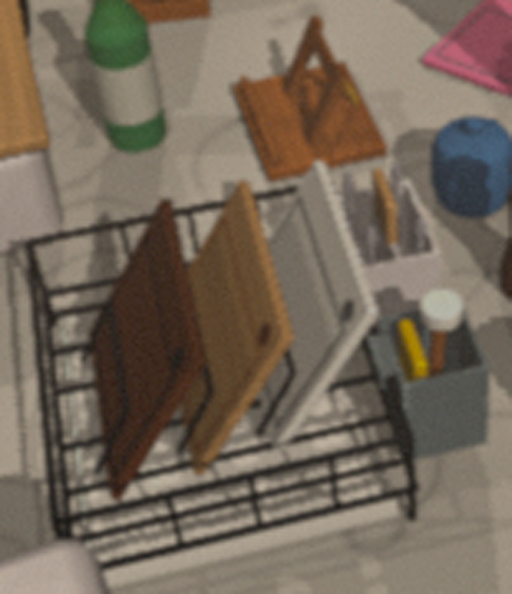

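View pics/c3.png

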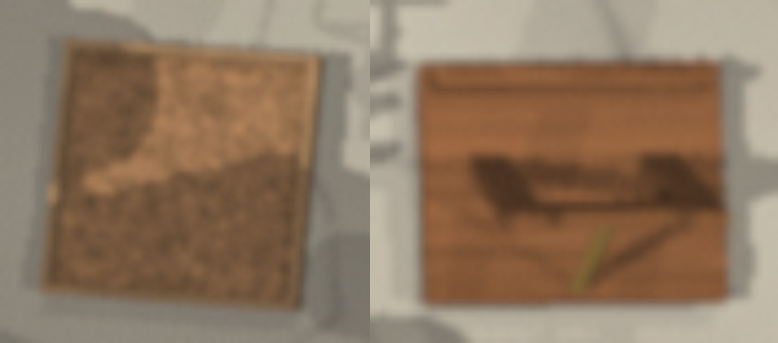

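The crops show three boards in the rack. Walnut's top edge runs from (112,187) to (388,192) in c1. The white caddy with the oak grip at (367,482) is on the right, and the grey pot with brush and scourer is on the left, so both choices hold. The stand's lip is at the top of its crop, towards +x. Next I turn pixels into positions.

```bash
cat > h.py <<'E'
import numpy as np, cv2
from workcell import r, jaws, solver, get_state, eyes, job
from scipy.spatial.transform import Rotation as Ro
def ray(n,u,v):
    p=eyes.camera_params(n); f=210/np.tan(np.radians(p["fovy"]/2))
    R=np.array(p["R"]);t=np.array(p["t"])
    return -R.T@t, R.T@np.array([(u-p["cx"])/f,(v-p["cy"])/f,1.])
def onz(n,uv,z):
    o,d=ray(n,*uv); return o+d*(z-o[2])/d[2]
def tri(a,b):
    o1,d1=ray("top",*a);o2,d2=ray("side",*b)
    s=np.linalg.lstsq(np.c_[d1,-d2],o2-o1,rcond=None)[0]
    p,q=o1+s[0]*d1,o2+s[1]*d2
    return (p+q)/2,np.linalg.norm(p-q)
E
python3 - <<'E'
from h import *
np.set_printoptions(precision=4,suppress=True)
c1=lambda x,y:(x/4.1+212-.4,y/4.1+82-.4)
c2=lambda x,y:(x/3.3+155-.4,y/3.3+140-.4)
def rect(nm,P,z):
    W=np.array([onz("top",p,z) for p in P]); d=lambda i,j:np.linalg.norm(W[i]-W[j])
    e=(W[0]-W[1])+(W[3]-W[2]); g=(W[0]-W[3])+(W[1]-W[2])
    print(nm,W.mean(0),"w",d(0,1),d(3,2),"h",d(0,3),d(1,2),"yaw",np.arctan2(-e[0],e[1]),np.arctan2(g[1],g[0]))
# order: upper-left, upper-right, lower-right, lower-left
rect("rack",[c1(52,38),c1(492,48),c1(474,428),c1(38,412)],.108)
rect("caddyrim",[c1(290,435),c1(443,435),c1(438,545),c1(287,545)],.115)
print("grip",onz("top",c1(367,482),.158))
for nm,a,b in(("walnut",(112,188),(388,193)),("beech",(112,287),(392,295)),("white",(115,398),(410,400))):
    A,B=onz("top",c1(*a),.181),onz("top",c1(*b),.181); print(nm,A,B,np.linalg.norm(A-B),"mid",(A+B)/2,"yaw",np.arctan2(*(-(A-B)[[0]]).tolist()+[(A-B)[1]]))
print("tri wal",tri(c1(112,188),c2(203,345)),tri(c1(388,193),c2(165,203)))
print("tri grip",tri(c1(367,482),c2(382,172)))
# tray and stand by colour mask
im=cv2.imread("pics/top0.png")
hsv=cv2.cvtColor(im,cv2.COLOR_BGR2HSV)
for nm,(x0,y0,x1,y1),z in(("tray",(118,172,196,250),.016),("stand",(368,176,440,236),.014)):
    m=np.zeros(im.shape[:2],np.uint8); m[y0:y1,x0:x1]=((hsv[y0:y1,x0:x1,1]>75)&(hsv[y0:y1,x0:x1,0]<28))*255
    m=cv2.morphologyEx(m,cv2.MORPH_OPEN,np.ones((3,3),np.uint8))
    c=max(cv2.findContours(m,0,1)[0],key=cv2.contourArea)
    b=cv2.boxPoints(cv2.minAreaRect(c)); print(nm,b.tolist())
    b=b[np.argsort(b[:,1])]; P=[*sorted(b[:2].tolist()),*sorted(b[2:].tolist())[::-1]]
    rect(nm+" mask",P,z)
t=lambda x,y:(x/4.405+115-.4,y/4.397+172-.4)
s=lambda x,y:((x-370)/5.44+365-.4,y/5.444+172-.4)
rect("tray",[t(65,40),t(320,55),t(300,308),t(42,292)],.016)
for z in(.01,.016,.028): rect("stand",[s(418,62),s(720,62),s(727,302),s(422,302)],z)
# foot/lip line and slats
print("slat tops",onz("top",s(530,208),.1),onz("top",s(725,208),.1), "liprow", onz("top",s(430,90),.016),onz("top",s(715,90),.016))
for nm,p in (("mill",(297,251)),("jar",(228,246)),("bottlecap",(438,125)),("sugar",(347,250))): print(nm,onz("top",p,.15 if nm!="bottlecap" else .23))
E
```

```text
rack [0.6735 0.0249 0.108 ] w 0.29600295917760877 0.28766935552255235 h 0.2548846677890545 0.257778433191496 yaw -0.054829656106516 -0.060451879633730624
caddyrim [ 0.4968 -0.0378  0.115 ] w 0.0999866686882409 0.09811833885529504 h 0.07229874377823253 0.07226126833302413 yaw -0.022036327811740135 -0.060171523426399066
grip [ 0.4967 -0.0383  0.158 ]
walnut [0.6834 0.1179 0.181 ] [ 0.6758 -0.0552  0.181 ] 0.173285870145655 mid [0.6796 0.0313 0.181 ] yaw -0.04358680347052082
beech [0.6201 0.1186 0.181 ] [ 0.6108 -0.0561  0.181 ] 0.17489970494474424 mid [0.6154 0.0313 0.181 ] yaw -0.053083130580029045
white [0.5499 0.1175 0.181 ] [ 0.5444 -0.0655  0.181 ] 0.1830782592925114 mid [0.5471 0.026  0.181 ] yaw -0.029798932964812036
tri wal (array([0.6838, 0.1162, 0.1891]), np.float64(0.0056006112856180155)) (array([ 0.6789, -0.056 ,  0.1772]), np.float64(0.0040414617940582286))
tri grip (array([ 0.4981, -0.0392,  0.1687]), np.float64(0.005957187705519092))
tray [[123.6326904296875, 237.89744567871094], [127.99005126953125, 179.7992401123047], [187.65444946289062, 184.27406311035156], [183.2970
[... 619 characters left out ...]
 w 0.1604135082908516 0.16047532108591023 h 0.12830115762281394 0.12801199278983177 yaw -0.021873353570527252 -0.022999956459891568
stand [ 0.4911 -0.331   0.016 ] w 0.15968628483829203 0.1597478174093551 h 0.12771951327248476 0.12743165934810646 yaw -0.02187335357052706 -0.02299995645989103
stand [ 0.4898 -0.3281  0.028 ] w 0.1582318379331728 0.1582928100562448 h 0.12655622457182653 0.12627099246465587 yaw -0.021873353570527207 -0.02299995645989102
slat tops [ 0.4694 -0.2891  0.1   ] [ 0.4674 -0.385   0.1   ] liprow [ 0.5415 -0.2584  0.016 ] [ 0.5381 -0.4089  0.016 ]
mill [ 0.3638 -0.0248  0.15  ]
jar [0.3802 0.1528 0.15  ]
bottlecap [ 0.6632 -0.3754  0.23  ]
sugar [ 0.3637 -0.153   0.15  ]
```

```bash
cat >> h.py <<'E'
def quat(yaw,tilt,s=1):
    "tool z = down tilted outwards (+x of yawed frame); closing axis y in the x-z plane, sign s"
    c,sn=np.cos(tilt),np.sin(tilt)
    z=np.array([sn,0,-c]); y=s*np.array([c,0,sn]); x=np.cross(y,z)
    q=(Ro.from_euler('z',yaw)*Ro.from_matrix(np.c_[x,y,z])).as_quat()
    return q[[3,0,1,2]]
def tcp(p,yaw,tilt):
    return np.array(p)-.155*(Ro.from_euler('z',yaw).apply([np.sin(tilt),0,-np.cos(tilt)]))
def up(yaw,tilt): return Ro.from_euler('z',yaw).apply([-np.sin(tilt),0,np.cos(tilt)])
RY=-.055; TY=-.08; SY=-.022
T32=np.radians(32); T26=np.radians(26)
CG=np.array([.497,-.0385,.141])      # caddy grasp
WT=np.array([.6825,.031,.183])       # walnut top-edge middle
WG=WT-.02*up(RY,T32)
TRAY=np.array([.489,.380,0]); STAND=np.array([.4912,-.3315,0])
E
python3 - <<'E'
from h import *
np.set_printoptions(precision=2,suppress=True)
for s in(1,-1):
  for nm,p,y,t in(("cad",CG,RY,0),("cadup",CG+[0,0,.2],RY,0),("tray",[.489,.38,.13],TY,0),("trayup",[.489,.38,.33],TY,0),
    ("wal",WG,RY,T32),("walout",WG+.1*up(RY,T32),RY,T32),("walup",WG+.1*up(RY,T32)+[0,0,.13],RY,T32),
    ("stand",STAND+[.022,0,.018]+.14*up(SY,T26),SY,T26),("standup",STAND+[.022,0,.218]+.14*up(SY,T26),SY,T26)):
    print(s,nm,tcp(p,y,t),solver.solve_ik(tcp(p,y,t),quat(y,t,s)))
E
```

```text
1 cad [ 0.5  -0.04  0.3 ] [-0.15 -0.18  1.68 -0.    1.64 -0.09]
1 cadup [ 0.5  -0.04  0.5 ] [-0.15 -0.14  1.3  -0.    1.99 -0.09]
1 tray [0.49 0.38 0.29] [ 0.61  0.15  1.38 -0.    1.61  0.69]
1 trayup [0.49 0.38 0.48] [ 0.61  0.18  0.99 -0.    1.97  0.69]
1 wal [0.61 0.03 0.3 ] [ 0.01 -0.1   1.66 -0.04  1.03  0.08]
1 walout [0.56 0.04 0.38] [ 0.02 -0.26  1.65 -0.04  1.2   0.08]
1 walup [0.56 0.04 0.51] [ 0.02 -0.22  1.38 -0.04  1.42  0.07]
1 stand [ 0.38 -0.33  0.28] [-0.89 -0.3   1.84  0.35  1.31 -0.91]
1 standup [ 0.38 -0.33  0.48] [-0.89 -0.28  1.47  0.34  1.64 -0.79]
-1 cad [ 0.5  -0.04  0.3 ] None
-1 cadup [ 0.5  -0.04  0.5 ] None
-1 tray [0.49 0.38 0.29] [ 0.61  0.15  1.38 -0.    1.61 -2.46]
-1 trayup [0.49 0.38 0.48] [ 0.61  0.18  0.99 -0.    1.97 -2.46]
-1 wal [0.61 0.03 0.3 ] None
-1 walout [0.56 0.04 0.38] None
-1 walup [0.56 0.04 0.51] None
-1 stand [ 0.38 -0.33  0.28] [-0.89 -0.3   1.84  0.35  1.31  2.24]
-1 standup [ 0.38 -0.33  0.48] [-0.89 -0.28  1.47  0.34  1.64  2.36]
```

```bash
python3 - <<'E'
from h import *
q=quat(RY,0)
jaws.grip(.42,50)
r.goto(tcp(CG+[0,0,.12],RY,0),q)
print(r.move_l(tcp(CG,RY,0),velocity=.1,contact_N=8), get_state()["position"])
cv2.imwrite("pics/g1s.png",eyes.read_camera("side")[100:310,130:410,::-1].repeat(2,0).repeat(2,1))
jaws.grip(0,50)
s=get_state(); print(s["t"],s["finger_gap"],s["finger_force"],s["wrist_force"],s["wrist_torque"])
E
```

```text
True [ 0.49625702 -0.03861271  0.30445242]
4.35 0.10423200254004558 49.17347967624664 [16.04691379 -0.77903933 -6.09559789] [-0.1477838  -2.26220611 -0.25090869]
```

View pics/g1s.png

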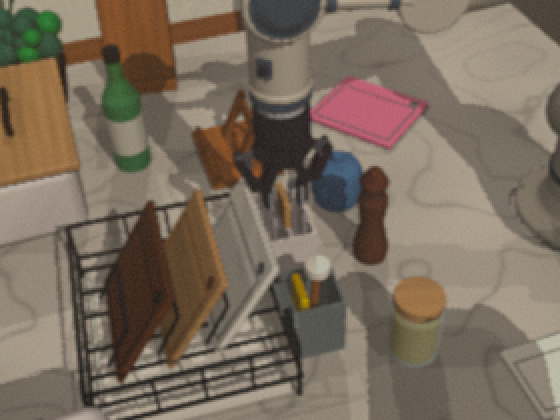

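The gripper is down over the caddy's grip at about (287,205) in this crop. The boards look unmoved, and the finger gap of 9 mm matches the grip. Next I lift it.

```bash
python3 - <<'E'
from h import *
p0=get_state()["position"]
f=lambda: [np.round(get_state()[k],2) for k in("t","position","wrist_force","wrist_torque","finger_gap")]
r.move_l(p0+[0,0,.034],velocity=.07); print(f())
cv2.imwrite("pics/g2s.png",eyes.read_camera("side")[100:310,130:410,::-1].repeat(2,0).repeat(2,1))
back=-Ro.from_euler('z',RY).apply([1,0,0])
r.move_l(p0+[0,0,.036]+.05*back,velocity=.1); print(f())
r.move_l(p0+[0,0,.19]+.05*back,velocity=.2); print(f())
a=cv2.resize(eyes.read_camera("side")[60:310,100:410,::-1],(400,322)); b=cv2.resize(eyes.read_camera("top")[70:300,130:410,::-1],(392,322))
cv2.imwrite("pics/g3.png",np.hstack([a,b]))
E
```

```text
[np.float64(4.98), array([ 0.5 , -0.04,  0.34]), array([-0.88,  0.5 , -2.68]), array([ 0.05,  0.05, -0.01]), np.float64(0.11)]
[np.float64(5.68), array([ 0.45, -0.04,  0.34]), array([-0.18,  1.34, -2.63]), array([ 0.01, -0.05, -0.01]), np.float64(0.1)]
[np.float64(6.6), array([ 0.45, -0.04,  0.49]), array([ 0.23,  0.66, -3.42]), array([0.  , 0.01, 0.06]), np.float64(0.11)]
```

View pics/g3.png

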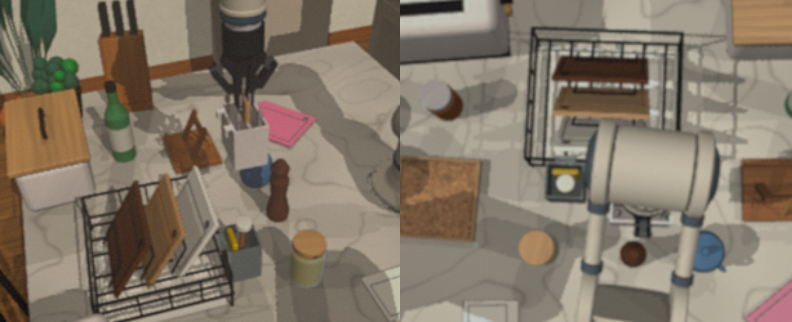

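The caddy hangs level in the gripper, at about (245,135) in the side half. The boards and brush pot are unmoved. Next I carry it to the tray and set it down.

```bash
python3 - <<'E'
from h import *
f=lambda: [np.round(get_state()[k],3) for k in("t","position","wrist_force","finger_gap")]
q=quat(TY,0)
r.move_l(TRAY+[0,0,.48],q,velocity=.2)
r.move_l(TRAY+[0,0,.305],velocity=.15); print(f())
print(r.move_l(TRAY+[0,0,.285],velocity=.03,contact_N=3),f())
r.wait(.2); jaws.grip(.3); print(f())
r.move_l(get_state()["position"]+[0,0,.15],velocity=.15)
jaws.grip(.42)
r.goto(tcp(WG+.07*up(RY,T32),RY,T32)+[0,0,.08],quat(RY,T32)); print(f())
a=cv2.resize(eyes.read_camera("side")[150:410,130:410,::-1],(400,371)); b=cv2.resize(eyes.read_camera("top")[70:300,100:350,::-1],(400,371))
cv2.imwrite("pics/g4.png",np.hstack([a,b]))
E
```

```text
[np.float64(10.258), array([0.489, 0.38 , 0.307]), array([-0.362,  0.695, -3.13 ]), np.float64(0.107)]
True [np.float64(10.767), array([0.489, 0.38 , 0.291]), array([1.71 , 0.948, 3.258]), np.float64(0.104)]
[np.float64(11.275), array([0.489, 0.38 , 0.288]), array([ 0.299, -0.121, -0.977]), np.float64(0.301)]
[np.float64(14.117), array([0.574, 0.038, 0.437]), array([0.343, 0.604, 0.293]), np.float64(0.418)]
```

View pics/g4.png

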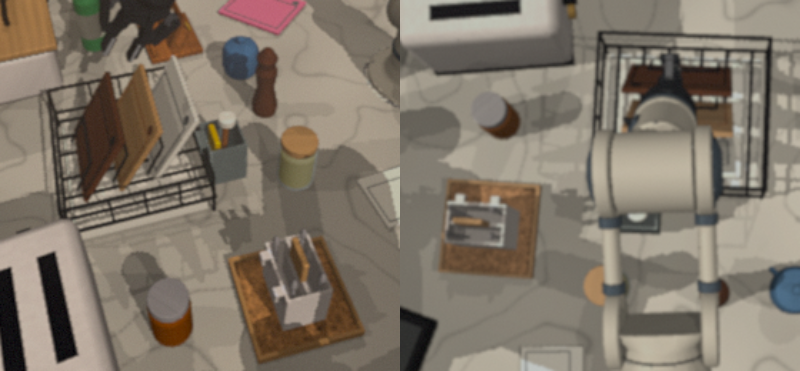

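The caddy stands upright in the tray (side half (298,280)); its apparent shift towards the tray's left edge is parallax. Now the walnut board.

```bash
python3 - <<'E'
from h import *
f=lambda: [np.round(get_state()[k],3) for k in("t","position","wrist_force","wrist_torque","finger_gap","finger_force")]
r.move_l(tcp(WG+.07*up(RY,T32),RY,T32),velocity=.15)
r.move_l(tcp(WG+.03*up(RY,T32),RY,T32),velocity=.12)
r.wait(.1); print(r.move_l(tcp(WG,RY,T32),velocity=.06,contact_N=10),f())
print(tcp(WG,RY,T32))
a=cv2.resize(eyes.read_camera("side")[130:310,130:350,::-1],(770,600),interpolation=cv2.INTER_CUBIC)
cv2.imwrite("pics/g5.png",a[:,:])
E
```

```text
True [np.float64(15.9), array([0.609, 0.035, 0.306]), array([ 4.661, -1.015,  2.948]), array([-0.01 , -0.283,  0.03 ]), np.float64(0.42), np.float64(0.0)]
[0.61106907 0.03493267 0.29748649]
```

View pics/g5.png

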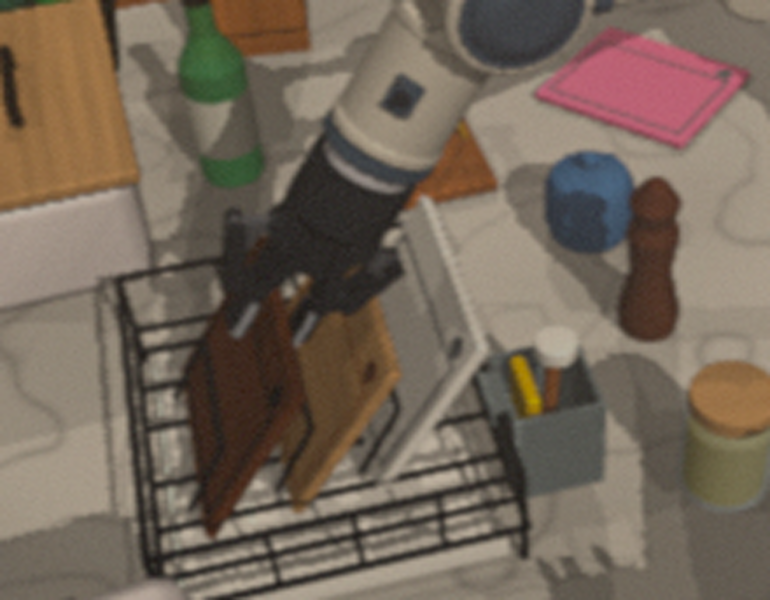

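The fingers straddle the walnut board, with tips at (240,325) and (303,325). The contact is probably the lower finger's linkage on the beech board's top edge, so I narrow the jaws, then advance.

```bash
python3 - <<'E'
from h import *
f=lambda: [np.round(get_state()[k],3) for k in("t","position","wrist_force","wrist_torque","finger_gap","finger_force")]
jaws.grip(.3); r.wait(.1); print(f())
print(r.move_l(tcp(WG+.002*up(RY,T32),RY,T32),velocity=.04,contact_N=10),f())
jaws.grip(0,60); r.wait(.1); print(f())
E
```

```text
[np.float64(16.317), array([0.607, 0.035, 0.306]), array([ 0.156,  0.707, -0.23 ]), array([0.031, 0.213, 0.083]), np.float64(0.298), np.float64(0.0)]
False [np.float64(16.65), array([0.611, 0.035, 0.301]), array([ 4.774, -0.03 ,  3.49 ]), array([-0.008, -0.373,  0.009]), np.float64(0.302), np.float64(0.0)]
[np.float64(17.025), array([0.61 , 0.035, 0.299]), array([-1.264, -0.356,  3.092]), array([ 0.121,  0.508, -0.216]), np.float64(0.103), np.float64(59.601)]
```

```bash
python3 - <<'E'
from h import *
f=lambda: [np.round(get_state()[k],3) for k in("t","position","wrist_force","wrist_torque","finger_gap")]
p=get_state()["position"]; u=up(RY,np.radians(30))
print(r.move_l(p+.03*u,velocity=.06,contact_N=15),f())
print(r.move_l(p+.085*u,velocity=.08,contact_N=15),f())
r.move_l(p+.085*u+[0,0,.15],velocity=.15); print(f())
a=cv2.resize(eyes.read_camera("side")[60:310,100:410,::-1],(496,400)); b=cv2.resize(eyes.read_camera("top")[70:300,210:350,::-1],(244,400))
cv2.imwrite("pics/g6.png",np.hstack([a,b]))
E
```

```text
False [np.float64(17.675), array([0.595, 0.036, 0.324]), array([-0.1  ,  0.691, -2.892]), array([0.003, 0.541, 0.032]), np.float64(0.109)]
False [np.float64(18.517), array([0.567, 0.037, 0.372]), array([ 0.595, -0.413, -3.635]), array([ 0.018,  0.622, -0.001]), np.float64(0.11)]
[np.float64(19.667), array([0.568, 0.037, 0.521]), array([-1.085,  0.229, -2.469]), array([ 0.042,  0.622, -0.   ]), np.float64(0.107)]
```

View pics/g6.png

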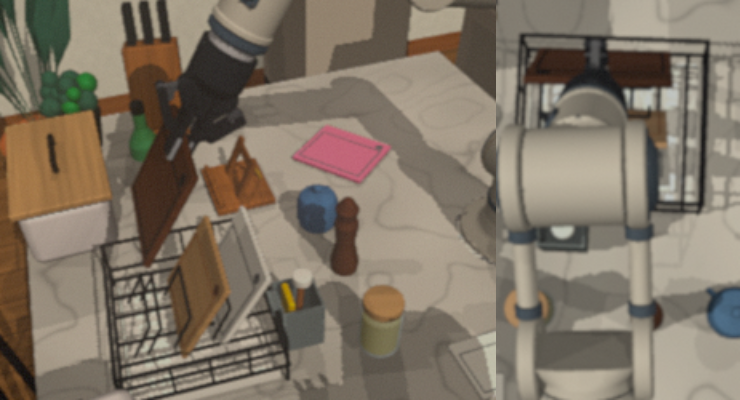

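The walnut board is out and held square, with its body at about (165,195) in the side half. The beech and white boards and the pot are still in place. Next I carry it to the stand.

```bash
python3 - <<'E'
from h import *
f=lambda: [np.round(get_state()[k],3) for k in("t","position","wrist_force","wrist_torque","finger_gap")]
q=quat(SY,T26); u=up(SY,T26); B=STAND+Ro.from_euler('z',SY).apply([.027,0,.018])
P=lambda h: B+.296*u+h*u
r.move_l(P(0)+[.05,0,.26],q,velocity=.2)
r.move_l(P(.12),velocity=.15)
r.move_l(P(.03),velocity=.12); r.wait(.1); print(f(),P(0))
cv2.imwrite("pics/g7a.png",eyes.read_camera("side")[:,:,::-1])
print(r.move_l(P(-.012),velocity=.03,contact_N=4),f())
a=cv2.resize(eyes.read_camera("side")[60:240,190:350,::-1],(356,400)); b=cv2.resize(eyes.read_camera("top")[140:270,330:470,::-1],(431,400))
cv2.imwrite("pics/g7.png",np.hstack([a,b]))
E
```

```text
[np.float64(24.242), array([ 0.375, -0.329,  0.312]), array([-0.033,  0.754, -2.779]), array([-0.015,  0.467, -0.029]), np.float64(0.11)] [ 0.38846701 -0.32923951  0.28404304]
True [np.float64(25.2), array([ 0.387, -0.329,  0.286]), array([-0.098, -0.425,  3.132]), array([ 0.076, -0.129, -0.054]), np.float64(0.106)]
```

View pics/g7.png

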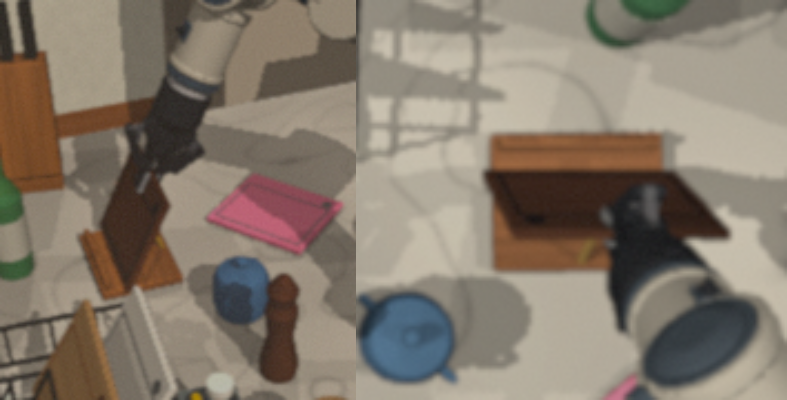

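The board's bottom edge is on the ledge at (485–672,172). The stand spans (492–660), so it is centred, and contact came at the expected height. I ease it back onto the slats and release.

```bash
python3 - <<'E'
from h import *
f=lambda: [np.round(get_state()[k],3) for k in("t","position","wrist_force","wrist_torque","finger_gap","finger_force")]
p=get_state()["position"]; back=-Ro.from_euler('z',SY).apply([1,0,0]); u=up(SY,T26)
print(r.move_l(p+.008*back,velocity=.02,contact_N=4),f())
jaws.grip(.25); r.wait(.3); print(f())
r.move_l(get_state()["position"]+.13*u,velocity=.1)
r.move_l(get_state()["position"]+[-.05,.0,.05],velocity=.15); r.wait(.5); print(f())
a=cv2.resize(eyes.read_camera("side")[60:400,180:400,::-1],(330,510)); b=cv2.resize(eyes.read_camera("top")[70:260,110:460,::-1],(460,250))
b=np.vstack([b,np.zeros((260,460,3),np.uint8)])
c=cv2.resize(eyes.read_camera("top")[170:240,360:450,::-1],(334,260)); b[250:,:334]=c
cv2.imwrite("pics/g8.png",np.hstack([a,b]))
E
```

```text
True [np.float64(25.592), array([ 0.384, -0.329,  0.286]), array([ 0.103, -0.162,  2.517]), array([ 0.095, -0.029,  0.164]), np.float64(0.109), np.float64(59.901)]
[np.float64(26.167), array([ 0.384, -0.329,  0.286]), array([-0.092,  0.912, -0.633]), array([-0.   ,  0.189, -0.018]), np.float64(0.252), np.float64(0.0)]
[np.float64(28.733), array([ 0.277, -0.328,  0.452]), array([-0.388,  0.06 ,  0.163]), array([0.034, 0.221, 0.018]), np.float64(0.251), np.float64(0.0)]
```

View pics/g8.png

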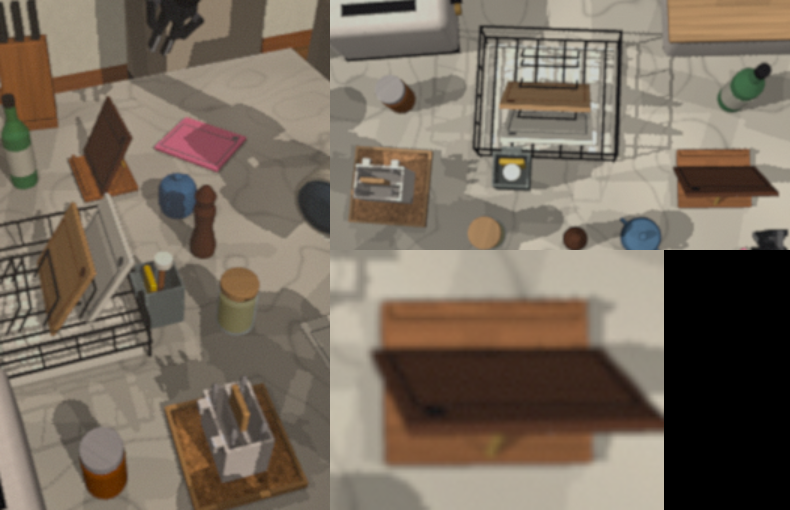

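The board leans on the slats with its bottom edge centred (488 against the stand's 486 in the crop) and about 23 mm forward in the stand's frame. The caddy stands upright in the tray, and nothing else has moved.

```bash
python3 -c "
from h import *
print(job.job_done())"
```

```text
the job is handed in; nothing more can be done
None
```

I handed the job in at about 29 s of the 64 s; the hand-in returned no verdict, but the last pictures show the walnut board leaning centred on the oak stand, the caddy upright in the serving tray, and everything else in place.

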